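# Bring the valve of the clay trolley's wheel to the top

### The job

The clay trolley's wheel is on its bench axle stand, waiting for the freshly patched tyre to be pumped up. Turn it, either way round, by pushing on its spokes with your fingertips, one spoke after another as far as needed, until the valve stem is at the very top of the wheel, straight above the axle, then let go and leave the wheel still. Do not push on the tyre or on the valve stem, and do not lift, shift or tip the stand, the hand pump, the vase or the spanner.

Things in the scene. Friction and masses are not known exactly. Their poses are not given: they have to be found in the camera images.
- stand: Loose, heavy (6.5 kg) bench stand. Origin on the bench top straight below the wheel's centre; x along the axle, away from the robot (within 17 degrees), y to the robot's left, z up. Steel base 240 x 200 x 12 mm, x = -100 to 140 mm. Its only upright, a grey post 40 mm wide, 207 mm high, is behind the wheel (x = 55 to 85 mm). The level axle is 175 mm up and ends in front at x = -32 mm.
- hub (a point): Centre of the wheel, on the axle. It turns with the wheel: x along the axle away from the robot, z from the axle towards the valve. Hub white, 48 mm in diameter, x = -24 to 24 mm. White rim: inside radius 101 mm, x = -21 to 21 mm.
- wheel (a joint): Turn of the wheel in rad, growing clockwise as the robot sees it: 0 (or any whole turns, 6.283) is the valve straight above the axle, 1.571 the valve to the robot's right. No stops; turns either way with a drag of 0.2 N m (about 3 N at the middle of a spoke), coasts a little after a quick push and stays where it is left.
- spokes: Five straight white spokes; origin and axes as hub. As the robot sees them they lie 36, 108, 180, 252 and 324 degrees clockwise of the valve, from hub (radius 24 mm) to rim (101 mm). Each is 18 mm wide, 14 mm thick (x = -25 to -11 mm, the side nearest the robot). The openings between them are clear right through, but for the one with the valve; nothing is in front of the wheel.
- tyre: Black pneumatic tyre, 46 mm thick (x = -23 to 23 mm), 314 mm outside and 222 mm inside diameter; origin and axes as hub. It clears the base plate by 6 mm. Not to be pushed.
- valve: Valve stem, black with a brass end and black dust cap, 10 to 17 mm in diameter, 43 mm long. Origin at its foot on the inside of the rim, 102 mm from the axle, at x = 0 of hub; it stands inwards towards the axle, half-way between two spokes, its cap 59 mm from the axle. Its z axis points outwards. Not to be pushed.
- pump: Hand pump lying on the bench to the robot's left of the stand: aluminium tube 25 mm in diameter with a black T handle 85 mm wide at its -x end and a black head at its +x end, 258 mm long in all, 30 mm high. Origin under its middle. Leave alone.
- vase: Small white conical vase standing on the bench to the right of the stand and behind, 70 mm in diameter at the foot, 92 mm high. Origin under its foot. Leave alone.
- spanner: Steel spanner lying on the bench to the right of the stand and in front, 160 mm long. Origin under its middle. Leave alone.

How it is judged:
By the outcome, as a careful person would: the job done as asked, in the order asked, and still so for the second after the job is handed in, with the robot touching nothing.
It also fails if it takes over 67 s, if anything falls off the work surface, if the arm or the gripper's body presses on something with over 40 N, if the wrist force passes 120 N, or if a joint passes its speed limit or range.

### The arm

A 6-joint arm with a two-finger parallel gripper is mounted at the origin on the work surface. World frame = base frame: x ahead of the robot, y to its left, z up, the work surface at z = 0. Lengths are in mm, angles in rad, forces in N, time in s.
With the tool pointing down it reaches from about 350 to 775 mm from the base axis. Payload 7.3 kg.
Tool frame: the origin (TCP) lies between the finger pads; the fingertips stand 14 mm ahead of it and the grasp point (between the pads) lies 5 mm behind it; y points along the fingers, z is the direction in which the jaws open and shut, and the axes are right-handed (so a half turn about y gives the same grasp; the last joint's range is limited). The gripper opens to 92 mm and grips with 3 to 60 N. Pads are 19 mm wide; open, the fingers measure 130 mm over their backs; the gripper's body (75 mm by 190 mm) begins 47 mm behind the grasp point.
Start: joints at [-1.396, 0.342, 1.524, -0, 1.275, -0.146], TCP at [165.568, -498.227, 240.741] pointing down, gripper open.
Joint ranges: [-2.53, 2.53], [-0.77, 2.02], [0.04, 2.7], [-1, 4.14], [0.28, 2.66], [-3.11, 3.11]. Speed limits (rad/s): [2.57, 2.57, 3.14, 3.14, 3.14, 3.14].

### API

Orientations are given as [roll, pitch, yaw] about the fixed x, y, z axes, in that order (R = Rz(yaw) Ry(pitch) Rx(roll)).
In Python, from plant import bot, vision, order gives the robot as it stands.
- The arm moves only by the tool apply_moves, never from a script. Its argument "rows" is a list of rows, each a list of 3 entries, a list of its own where there are three numbers: the shift along the tool's x, y, z in cm, then the turn about the tool's y in rad, then the finger opening in cm, from 0 to 9.18. A call has 1 to 5 rows; each row is the pose to reach, as a shift and turn from the pose measured when the call began, along the tool's axes at that moment; what a row does not reach only later rows make up. A row lasts 1/8 s, in which the tool goes at most 62.5 mm and 10.7 degrees, less where a joint would pass 70% of its speed; a pose out of reach is approached as far as the arm can. A call with a gripper value outside its range is refused whole. The fingers move at their own pace and stop on an object; the grip force is fixed at half the most. Time passes only in rows, so rows that repeat a pose let the fingers close. It gives the time, the measured TCP pose, the force and the opening at its end, in the units of the state.
- bot.get_obs(): the state, without advancing time (a new reading comes with each control period).
- vision.capture(name): name is "scene" or "top"; returns the picture (384x512x3 uint8, red, green, blue); there is no depth.
- vision.camera_info(name): a dict with "mtx" (3x3 intrinsics, pixels), "rvec" (rotation vector, rad) and "tvec" (3), from world to camera coordinates, as OpenCV has them. Camera axes: x right, y down, z forward; pixel columns grow to the right and rows downward; lengths in mm; the calibration is good to about 2 mm. A picture is of the moment at which its call begins. camera_info takes no time and is no camera call.
- order.close_job(): hands the job in, once; it reports no verdict.
The state is a dict: "time": time; "joint_positions": joint angles; "dq": joint speeds; "tau": joint torques, N m; "tool_pos": TCP position; "tcp_rot": TCP orientation; "contact_force": force on the tool from outside, world axes, zero at the start; "moment": the same for the moment, N m; "grip_width": finger opening in mm.
Only numpy, scipy, OpenCV 4.12 (cv2) and the standard library are available. Lean on these libraries where they do the work, as an engineer would, in place of code of your own. Each camera call takes 0.05 s, during which the arm holds its last target.

## Working session

There is one attempt and no reset: what is moved stays moved. The work goes in short steps, Python scripts to look and compute and a tool call to move; the robot and the scene stay as the last step left them, time stands still between calls to the robot, and variables do not carry over. Pictures are saved under pics/ and viewed, and the job is handed in when it is done.

Besides the shell and the picture viewer there is one more tool, called after "Call:" as name(argument=value, ...) on one line, values as JSON. apply_moves: Moves the arm, as the interface text tells. Its arguments: {"type":"object","properties":{"rows":{"type":"array","items":{"type":"array"}}},"required":["rows"]}

```bash
mkdir -p pics; ls; python3 - <<'E'
from plant import bot, vision, order
import cv2
print(bot.get_obs())
for n in("scene","top"):
    im=vision.capture(n); cv2.imwrite(f"pics/{n}0.png",cv2.resize(im[:,:,::-1],None,fx=1.5,fy=1.5)); cv2.imwrite(f"pics/raw_{n}0.png",im[:,:,::-1])
    print(n,vision.camera_info(n))
E
```

```text
pics
{'time': 0.0, 'joint_positions': array([-1.39598358e+00,  3.42746565e-01,  1.52502144e+00, -1.14491471e-05,
        1.27540771e+00, -1.45990598e-01]), 'dq': array([ 5.47974502e-05, -4.19703392e-04,  1.10980434e-03,  2.13205038e-04,
        1.08594569e-03, -2.63363997e-04]), 'tau': array([-1.06962285e-03, -4.31236124e+01, -2.44219315e+01,  7.14340713e-02,
        5.59554377e-02, -1.36664776e-04]), 'tool_pos': array([ 165.50161847, -497.81909279,  240.03103423]), 'tcp_rot': array([-1.57236414e+00,  2.19460773e-04, -2.82078614e+00]), 'contact_force': array([-0.43017224, -0.00511765, -0.54134375]), 'moment': array([-0.04184445,  0.0242463 , -0.0545421 ]), 'grip_width': 91.74712992953404}
scene {'mtx': array([[356.59210028,   0.        , 256.03750419],
       [  0.        , 356.59210028, 190.36220007],
       [  0.        ,   0.        ,   1.        ]]), 'rvec': array([ 1.31204673,  2.07016632, -1.06808391]), 'tvec': array([ 241.4754732 , -204.91684693, 1478.97840503])}
top {'mtx': array([[473.96007337,   0.        , 255.17492984],
       [  0.        , 473.96007337, 186.57476217],
       [  0.        ,   0.        ,   1.        ]]), 'rvec': array([ 1.95680595, -2.2638751 ,  0.23020026]), 'tvec': array([  94.41047435,  632.3114169 , 1148.84177846])}
```

View pics/scene0.png

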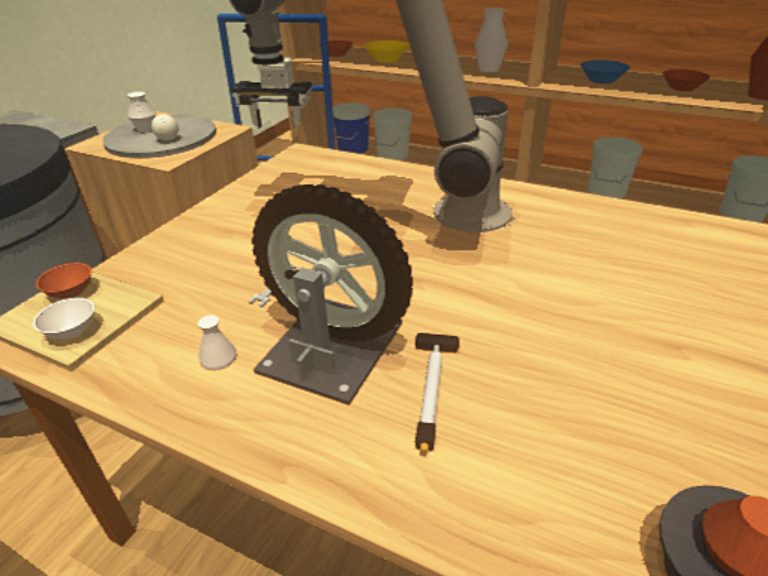

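View pics/top0.png

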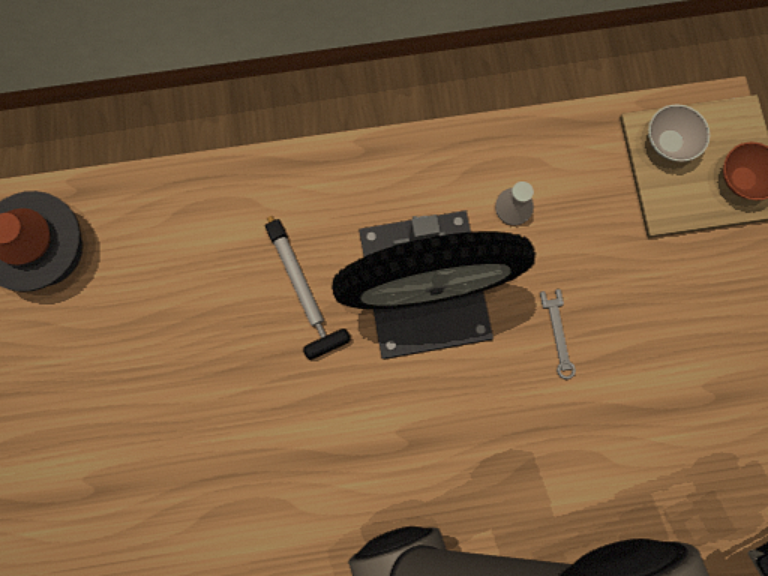

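```bash
python3 - <<'E'
import cv2
a=cv2.imread("pics/raw_scene0.png")[115:275,150:290]; b=cv2.imread("pics/raw_top0.png")[130:250,210:370]
cv2.imwrite("pics/zs0.png",cv2.convertScaleAbs(cv2.resize(a,None,fx=3.7,fy=3.7,interpolation=cv2.INTER_CUBIC)))
cv2.imwrite("pics/zt0.png",cv2.convertScaleAbs(cv2.resize(b,None,fx=5,fy=5,interpolation=cv2.INTER_CUBIC),alpha=1.8))
E
```

```text
(no output)
```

View pics/zs0.png

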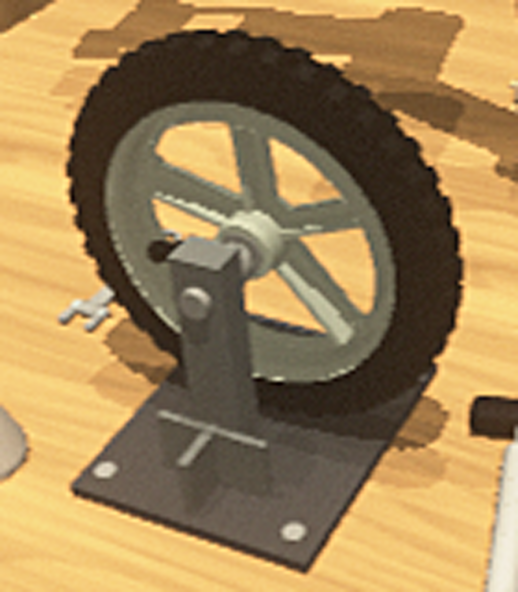

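View pics/zt0.png

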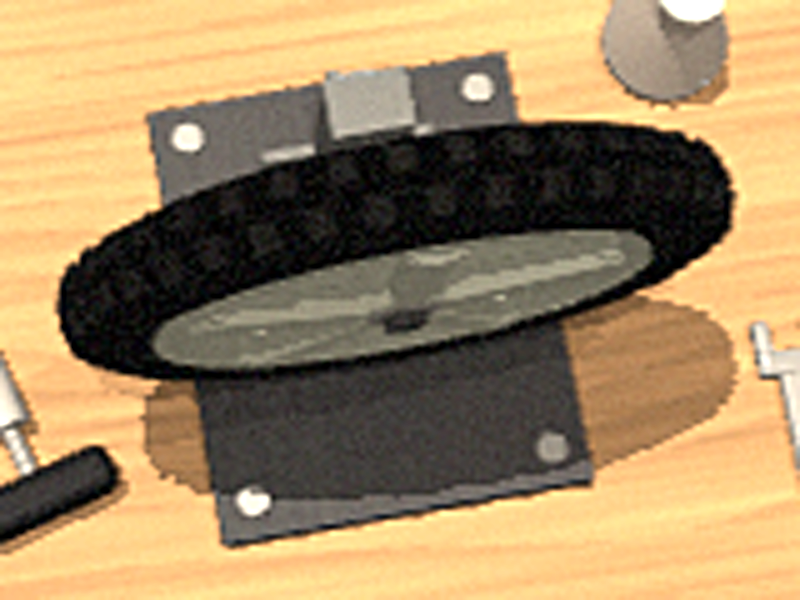

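```bash
cat > h.py <<'E'
import numpy as np, cv2
from plant import bot, vision, order
CI={n:vision.camera_info(n) for n in("scene","top")}
def ray(n,uv):
    c=CI[n];R=cv2.Rodrigues(c["rvec"])[0];o=-R.T@c["tvec"].ravel()
    d=R.T@np.linalg.inv(c["mtx"])@np.array([uv[0],uv[1],1.]);return o,d/np.linalg.norm(d)
def onplane(n,uv,p,nn):
    o,d=ray(n,uv);return o+d*(np.dot(np.array(p)-o,nn)/np.dot(d,nn))
def onz(n,uv,z): return onplane(n,uv,[0,0,z],[0,0,1])
def proj(n,P):
    c=CI[n];return cv2.projectPoints(np.array(P,float).reshape(-1,3),c["rvec"],c["tvec"],c["mtx"],None)[0].reshape(-1,2)
E
python3 - <<'E'
from h import *
tc=lambda u,v:(u/5+210-.4,v/5+130-.4)
sc=lambda u,v:(u/3.7+150-.36,v/3.7+115-.36)
C={}
for k,p in dict(FL=(226,540),FR=(590,478),BL=(150,115),BR=(507,55)).items():
    C[k]=onz("top",tc(*p),12 if k[0]=='B' else 6);print("top",k,C[k])
for k,p in dict(BL=(307,567),BR=(77,490)).items(): print("scene",k,onz("scene",sc(*p),6))
print([np.linalg.norm(C[a]-C[b]) for a,b in(("FL","FR"),("BL","BR"),("FL","BL"),("FR","BR"))])
for t in [(325,75),(408,68),(414,130),(335,140)]: print("post top",onz("top",tc(*t),207))
for s in [(168,252),(210,238),(243,250),(200,268)]: print("post top sc",onz("scene",sc(*s),207))
print("bolts",[onz("top",tc(*t),13)for t in [(188,137),(478,88),(253,501),(552,447)]])
E
```

```text
top FL [516.17513011  21.19414163   6.        ]
top FR [ 520.74273403 -174.10487492    6.        ]
top BL [750.39298353  28.89736025  12.        ]
top BR [ 755.64375296 -168.99121701   12.        ]
scene BL [749.78417476  28.13309633   6.        ]
scene BR [ 756.1672319  -165.67883181    6.        ]
[np.float64(195.35242222776725), np.float64(197.95822688419983), np.float64(234.4212926277512), np.float64(235.03327038473935)]
post top [701.06110825 -53.15510056 207.        ]
post top [698.80136599 -91.48818163 207.        ]
post top [669.17664743 -89.48112818 207.        ]
post top [669.76340689 -52.95738929 207.        ]
post top sc [697.2011838  -94.00424944 207.        ]
post top sc [671.3355911  -77.03353426 207.        ]
post top sc [674.42504638 -48.88688527 207.        ]
post top sc [704.04673665 -64.13320661 207.        ]
bolts [array([734.81701456,  10.18762811,  13.        ]), array([ 739.15631477, -150.05423004,   13.        ]), array([533.68444068,   4.25916035,  13.        ]), array([ 539.10081492, -156.01567372,   13.        ])]
```

```bash
cat >> h.py <<'E'
H=np.array([616.7,-73.3,175.]);YAW=0.03
X=np.array([np.cos(YAW),np.sin(YAW),0]);Y=np.array([-np.sin(YAW),np.cos(YAW),0]);Z=np.array([0,0,1.])
def wang(n,uv,x):  # clockwise angle from top, radius, on wheel plane at local x
    P=onplane(n,uv,H+X*x,X)-H
    return np.degrees(np.arctan2(-P@Y,P@Z))%360,np.hypot(P@Y,P@Z)
def wp(x,r,a): a=np.radians(a);return H+X*x+r*(np.cos(a)*Z-np.sin(a)*Y)
E
python3 - <<'E'
from h import *
sc=lambda u,v:(u/3.7+150-.36,v/3.7+115-.36)
tc=lambda u,v:(u/5+210-.4,v/5+130-.4)
for s in [(247,130),(256,180),(165,168),(200,188),(355,213),(345,335)]: print(s,wang("scene",sc(*s),-11))
print("valve",wang("scene",sc(160,250),0), "top",wang("top",tc(405,318),0))
a=cv2.imread("pics/raw_scene0.png"); b=cv2.imread("pics/raw_top0.png")
for n,im,c,f,nm in(("scene",a,(150,115,140,160),3.7,"o1"),("top",b,(210,130,160,120),5,"o2")):
    z=cv2.convertScaleAbs(cv2.resize(im[c[1]:c[1]+c[3],c[0]:c[0]+c[2]],None,fx=f,fy=f),alpha=1.4)
    for x,r,col in((-21,101,(0,0,255)),(21,101,(0,255,0)),(0,157,(255,0,0))):
        q=proj(n,[wp(x,r,t) for t in range(0,360,5)])
        for u,v in q: cv2.circle(z,(int((u-c[0]+.5)*f),int((v-c[1]+.5)*f)),2,col,-1)
    cv2.imwrite(f"pics/{nm}.png",z)
E
```

```text
(247, 130) (np.float64(5.863051455544392), np.float64(81.52056917505648))
(256, 180) (np.float64(6.942401557953355), np.float64(41.19442411534041))
(165, 168) (np.float64(68.11321758678774), np.float64(88.84221056715538))
(200, 188) (np.float64(67.26965977691322), np.float64(58.29296766324388))
(355, 213) (np.float64(293.7283918006325), np.float64(79.89900534453562))
(345, 335) (np.float64(216.51782448540715), np.float64(100.6743802370498))
valve (np.float64(111.60839700989), np.float64(96.81703650922807)) top (np.float64(173.9591702028928), np.float64(153.84281723951796))
```

View pics/o1.png

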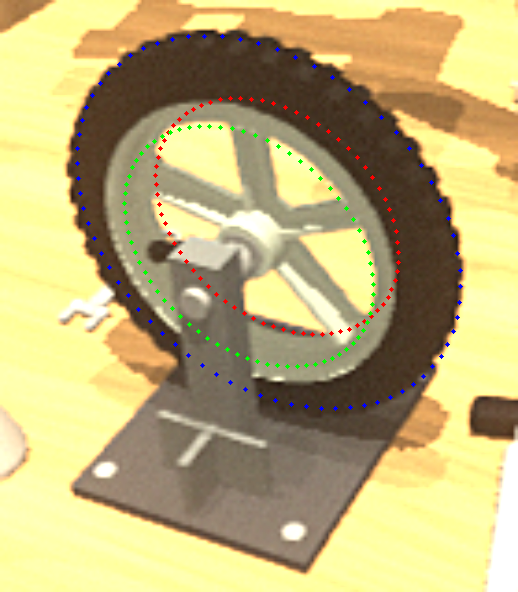

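View pics/o2.png

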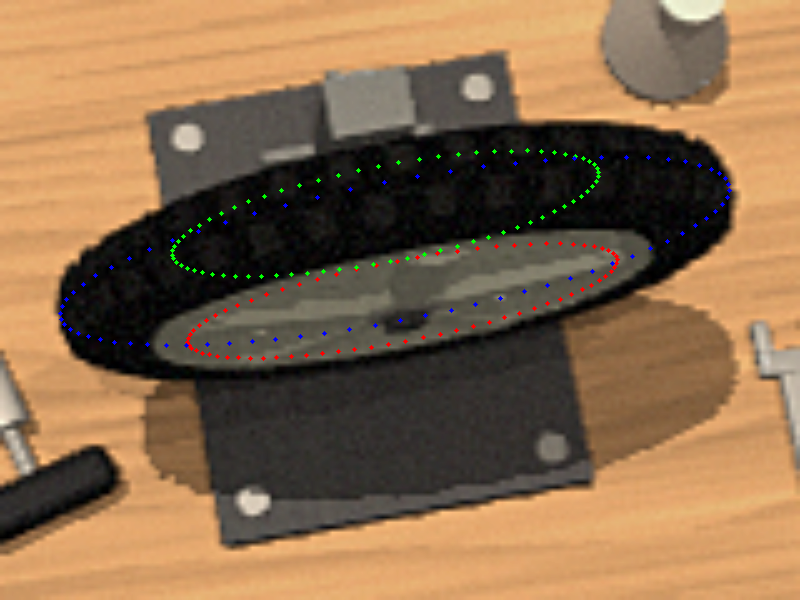

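```bash
cat > dr.py <<'E'
from h import *
def draw(n,im,v,nm,c,f,xs=(-11,),alpha=1.4):
    z=cv2.convertScaleAbs(cv2.resize(im[c[1]:c[1]+c[3],c[0]:c[0]+c[2]],None,fx=f,fy=f,interpolation=cv2.INTER_CUBIC),alpha=alpha)
    T=lambda P:[(int((u-c[0]+.5)*f),int((w-c[1]+.5)*f)) for u,w in proj(n,P)]
    for i,x in enumerate(xs):
      for s in (36,108,180,252,324):
        t=v+s
        for e in(-9,9):
            side=wp(0,e,t+90)-H
            q=T([wp(x,24,t)+side,wp(x,100,t)+side]);cv2.line(z,q[0],q[1],[(0,0,255),(255,0,0)][i],1)
    q=T([wp(0,59,v),wp(0,101,v)]);cv2.line(z,q[0],q[1],(0,255,0),1)
    cv2.imwrite(f"pics/{nm}.png",z)
SC=((165,125,100,100),6);TC=((235,165,115,45),6.9)
E
python3 - <<'E'
from dr import *
a=cv2.imread("pics/raw_scene0.png");b=cv2.imread("pics/raw_top0.png")
draw("scene",a,108,"d1",*SC,xs=(-11,-25))
draw("top",b,108,"d2",*TC,alpha=2,xs=(-25,-11))
E
```

```text
(no output)
```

View pics/d1.png

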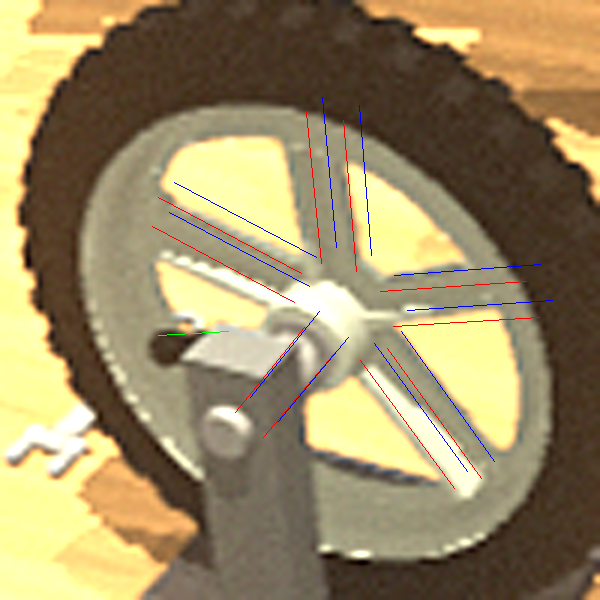

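View pics/d2.png

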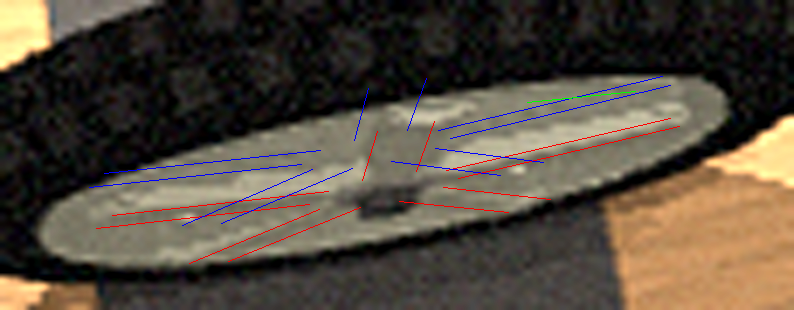

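```bash
python3 - <<'E'
from dr import *
a=cv2.imread("pics/raw_scene0.png");b=cv2.imread("pics/raw_top0.png")
draw("scene",a,114,"d3",*SC,xs=(-11,-25))
draw("top",b,114,"d4",*TC,alpha=2,xs=(-25,-11))
cv2.imwrite("pics/n1.png",cv2.convertScaleAbs(cv2.resize(b[165:210,235:350],None,fx=6.9,fy=6.9,interpolation=cv2.INTER_CUBIC),alpha=2.4,beta=-60))
E
```

```text
(no output)
```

View pics/d3.png

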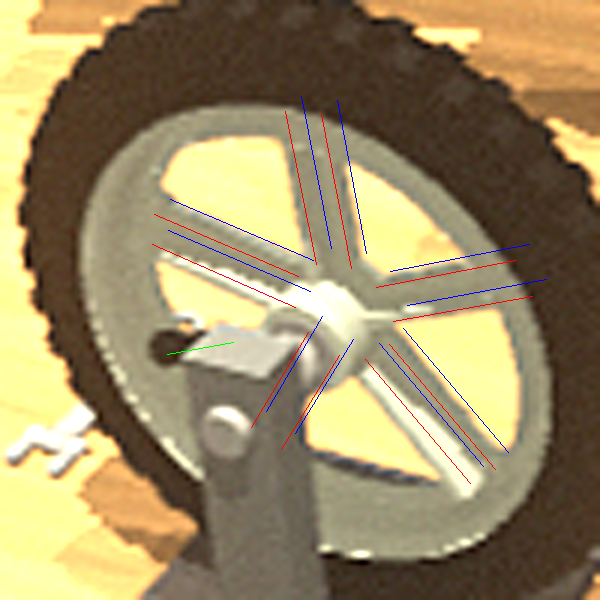

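View pics/d4.png

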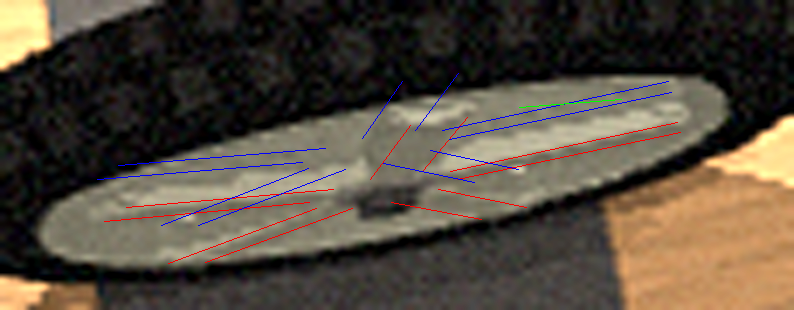

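View pics/n1.png

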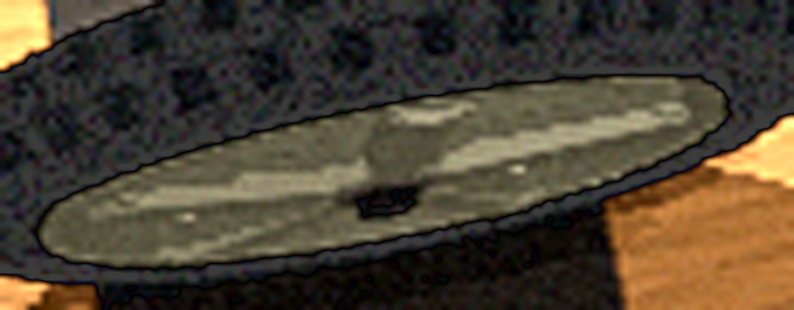

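```bash
cat >> h.py <<'E'
from scipy.spatial.transform import Rotation as Ro
def pose():
    o=bot.get_obs();return o,np.array(o["tool_pos"]),Ro.from_euler("xyz",o["tcp_rot"]).as_matrix()
def delta(tgt):
    o,p,R=pose();return np.round(R.T@(np.array(tgt)-p)/10,2)
def st():
    o,p,R=pose();print("t",round(o["time"],2),"p",p.round(1),"x",R[:,0].round(3),"y",R[:,1].round(3),"z",R[:,2].round(3),"q",o["joint_positions"].round(2),"F",o["contact_force"].round(1),"w",round(o["grip_width"],1),"dq",np.abs(o["dq"]).max().round(3))
E
python3 -c "
from h import *
st();print(delta([400,-100,420]))
c=CI['scene'];print(proj('scene',[H+X*-32]),proj('top',[H+X*-32]));
im=cv2.imread('pics/raw_scene0.png')[0:110,140:240];cv2.imwrite('pics/g.png',cv2.resize(im,None,fx=5,fy=5))"
```

```text
t 0.1 p [ 165.5 -497.8  240.1] x [-0.949 -0.315 -0.   ] y [-0.     0.001 -1.   ] z [ 0.315 -0.949 -0.001] q [-1.4   0.34  1.52  0.    1.28 -0.15] F [ 0.2 -0.3  0.3] w 91.9 dq 0.003
[-34.8  -17.94 -30.38]
[[225.35851969 172.56128091]] [[290.77584817 195.01786678]]
```

View pics/g.png

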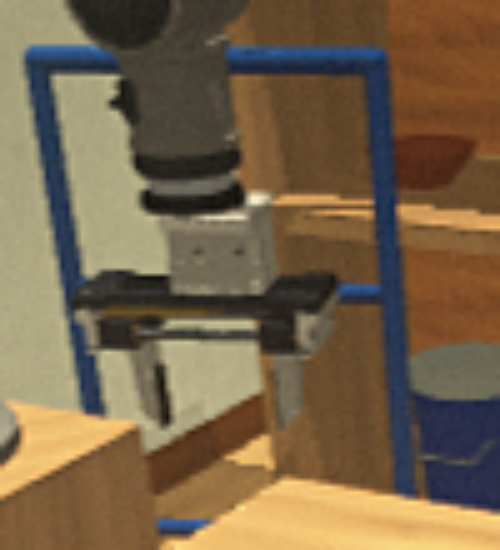

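Call:
apply_moves(rows=[[[0, -6, 0], 0, 0], [[-6, -12, -6], 0.06, 0], [[-12, -18, -11], 0.12, 0], [[-18, -18, -16], 0.2, 0], [[-24, -18, -21], 0.29, 0]])

```text
time: 0.72
tool_pos: [277.0, -304.5, 404.9]
tcp_rot: [-1.571, 0.001, -3.115]
contact_force: [0.7, -0.1, 0.1]
grip_width: 46.8
```

```bash
python3 -c "
from h import *
st();print(delta([400,-100,420]))"
```

```text
t 0.72 p [ 277.  -304.5  404.9] x [-1.    -0.027 -0.001] y [ 0.001  0.    -1.   ] z [ 0.027 -1.    -0.   ] q [-1.02  0.04  1.46  0.    1.64  0.52] F [ 0.7 -0.1  0.1] w 46.8 dq 1.734
[-12.84  -1.49 -20.11]
```

Call:
apply_moves(rows=[[[-4, -1.5, -6], 0, 0], [[-8, -3, -12], 0, 0], [[-12, -4.5, -18], 0, 0], [[-17, -4.5, -21], 0, 0], [[-17, -4.5, -21], 0, 0]])

```text
time: 1.35
tool_pos: [442.7, -87.5, 449.9]
tcp_rot: [-1.572, 0.001, -3.111]
contact_force: [-0.4, 0.1, 0.1]
grip_width: 1.0
```

Call:
apply_moves(rows=[[[-6, 0, 0], 0, 0], [[-12, 0, 0], 0, 0], [[-18, 0, 0], 0, 0], [[-24, 0, 0], 0, 0], [[-30, 0, 0], 0, 0]])

```text
time: 1.98
tool_pos: [711.6, -78.8, 443.5]
tcp_rot: [-1.57, 0.009, -3.111]
contact_force: [1.4, 0.2, 0.7]
grip_width: 0.6
```

```bash
python3 -c "
from h import *
st()"
```

```text
t 1.98 p [711.6 -78.8 443.5] x [-0.999 -0.03  -0.009] y [ 0.009 -0.    -1.   ] z [ 0.03 -1.    0.  ] q [-0.22  0.83  0.13  0.    2.18  1.32] F [1.4 0.2 0.7] w 0.6 dq 2.21
```

Call:
apply_moves(rows=[[[-5, 0, 0], 0, 0], [[-10, 0, 0], 0, 0], [[-15, 0, 0], 0, 0], [[-20, 0, 0], 0, 0], [[-20, 0, 0], 0, 0]])

```text
time: 2.6
tool_pos: [775.9, -64.1, 377.6]
tcp_rot: [-1.565, 0.054, -3.111]
contact_force: [1.0, -0.2, -0.4]
grip_width: 0.6
```

```bash
python3 -c "
from h import *
st()"
```

```text
t 2.6 p [775.9 -64.1 377.6] x [-0.998 -0.03  -0.054] y [ 0.055 -0.004 -0.999] z [ 0.03  -1.     0.006] q [-0.18  0.96  0.04  0.01  2.09  1.36] F [ 1.  -0.2 -0.4] w 0.6 dq 0.083
```

Call:
apply_moves(rows=[[[-6, -3, 0], 0, 0], [[-12, -6, 0], 0, 0], [[-20, -10, 0], 0, 0], [[-30, -20, 0], 0, 0], [[-30, -30, 0], 0, 0]])

```text
time: 3.22
tool_pos: [776.6, -47.1, 400.5]
tcp_rot: [-1.561, 0.097, -3.111]
contact_force: [1.1, 0.5, 0.3]
grip_width: 0.1
```

```bash
python3 -c "
from h import *
st()"
```

```text
t 3.23 p [776.6 -47.1 400.5] x [-0.995 -0.031 -0.097] y [ 0.098 -0.006 -0.995] z [ 0.03  -1.     0.009] q [-0.16  0.93  0.04  0.01  2.08  1.38] F [1.1 0.5 0.3] w 0.1 dq 0.173
```

Call:
apply_moves(rows=[[[-30, 0, 2], 0, 0]])

```text
time: 3.35
tool_pos: [798.4, -46.9, 387.8]
tcp_rot: [-1.557, 0.139, -3.11]
contact_force: [0.8, 0.2, 0.5]
grip_width: 0.3
```

Call:
apply_moves(rows=[[[-90, 0, 3], 0, 0], [[-90, 0, 3], 0, 0]])

```text
time: 3.6
tool_pos: [834.3, -42.9, 352.9]
tcp_rot: [-1.553, 0.186, -3.109]
contact_force: [-0.3, -0.7, 0.3]
grip_width: 0.5
```

```bash
python3 -c "
from h import *
st()"
```

```text
t 3.6 p [834.3 -42.9 352.9] x [-0.982 -0.032 -0.185] y [ 0.185 -0.012 -0.983] z [ 0.029 -0.999  0.018] q [-0.15  1.    0.04  0.02  1.92  1.4 ] F [-0.3 -0.7  0.3] w 0.5 dq 0.238
```

Call:
apply_moves(rows=[[[-20, -20, 2], 0, 0]])

```text
time: 3.72
tool_pos: [830.6, -43.2, 374.7]
tcp_rot: [-1.552, 0.212, -3.109]
contact_force: [1.0, 0.6, -0.8]
grip_width: 0.7
```

Call:
apply_moves(rows=[[[-20, -20, 2], 0, 0]])

```text
time: 3.85
tool_pos: [823.3, -43.7, 410.0]
tcp_rot: [-1.547, 0.254, -3.108]
contact_force: [-0.7, -0.2, 0.8]
grip_width: 0.4
```

Call:
apply_moves(rows=[[[-20, -20, 2], 0, 0]])

```text
time: 3.98
tool_pos: [817.5, -44.1, 440.2]
tcp_rot: [-1.543, 0.296, -3.107]
contact_force: [0.5, 0.2, -0.1]
grip_width: 0.4
```

```bash
python3 -c "
from h import *
st()"
```

```text
t 3.98 p [817.5 -44.1 440.2] x [-0.956 -0.033 -0.291] y [ 0.292 -0.017 -0.956] z [ 0.027 -0.999  0.026] q [-0.16  0.89  0.04  0.03  1.92  1.4 ] F [ 0.5  0.2 -0.1] w 0.4 dq 0.282
```

Call:
apply_moves(rows=[[[-25, -15, 2], 0, 0]])

```text
time: 4.1
tool_pos: [820.1, -44.0, 459.8]
tcp_rot: [-1.538, 0.342, -3.105]
contact_force: [0.2, -0.2, 0.5]
grip_width: 0.5
```

Call:
apply_moves(rows=[[[-25, -15, 2], 0, 0]])

```text
time: 4.22
tool_pos: [822.6, -43.9, 477.6]
tcp_rot: [-1.534, 0.385, -3.104]
contact_force: [-0.2, -0.5, 0.0]
grip_width: 0.4
```

Call:
apply_moves(rows=[[[-25, -15, 2], 0, 0]])

```text
time: 4.35
tool_pos: [823.1, -43.6, 497.3]
tcp_rot: [-1.529, 0.426, -3.102]
contact_force: [0.0, 0.0, 0.3]
grip_width: 0.6
```

Call:
apply_moves(rows=[[[-25, -15, 2], 0, 0]])

```text
time: 4.47
tool_pos: [821.9, -43.2, 518.3]
tcp_rot: [-1.525, 0.468, -3.1]
contact_force: [-0.8, -0.4, 0.0]
grip_width: 0.8
```

Call:
apply_moves(rows=[[[-25, -15, 2], 0, 0]])

```text
time: 4.6
tool_pos: [819.3, -42.8, 540.2]
tcp_rot: [-1.521, 0.509, -3.098]
contact_force: [-0.3, -0.3, -0.6]
grip_width: 0.6
```

Call:
apply_moves(rows=[[[-25, -15, 2], 0, 0]])

```text
time: 4.72
tool_pos: [815.4, -42.3, 563.1]
tcp_rot: [-1.516, 0.55, -3.095]
contact_force: [0.3, -0.8, -0.6]
grip_width: 0.3
```

```bash
python3 -c "
from h import *
st()"
```

```text
t 4.72 p [815.4 -42.3 563.1] x [-0.852 -0.039 -0.522] y [ 0.523 -0.031 -0.852] z [ 0.018 -0.999  0.047] q [-0.17  0.76  0.04  0.06  1.8   1.4 ] F [ 0.3 -0.8 -0.6] w 0.3 dq 0.201
```

Call:
apply_moves(rows=[[[-28, -8, 2], 0, 0]])

```text
time: 4.85
tool_pos: [821.0, -41.9, 577.5]
tcp_rot: [-1.51, 0.595, -3.092]
contact_force: [-1.0, 0.6, -0.1]
grip_width: 0.8
```

Call:
apply_moves(rows=[[[-28, -8, 2], 0, 0]])

```text
time: 4.97
tool_pos: [826.6, -41.5, 589.9]
tcp_rot: [-1.505, 0.637, -3.089]
contact_force: [-0.4, 0.9, 0.0]
grip_width: 0.7
```

Call:
apply_moves(rows=[[[-28, -8, 2], 0, 0]])

```text
time: 5.1
tool_pos: [829.7, -41.0, 605.2]
tcp_rot: [-1.5, 0.679, -3.085]
contact_force: [0.3, 0.6, 0.1]
grip_width: 0.6
```

Call:
apply_moves(rows=[[[-28, -8, 2], 0, 0]])

```text
time: 5.22
tool_pos: [830.9, -40.5, 622.4]
tcp_rot: [-1.494, 0.721, -3.081]
contact_force: [-0.8, 0.4, 0.5]
grip_width: 0.3
```

Call:
apply_moves(rows=[[[-28, -8, 2], 0, 0]])

```text
time: 5.35
tool_pos: [830.7, -39.8, 640.9]
tcp_rot: [-1.487, 0.764, -3.077]
contact_force: [0.1, -0.7, 0.0]
grip_width: 0.4
```

Call:
apply_moves(rows=[[[-28, -8, 2], 0, 0]])

```text
time: 5.48
tool_pos: [828.9, -39.1, 660.6]
tcp_rot: [-1.48, 0.806, -3.071]
contact_force: [-0.2, -0.1, -0.3]
grip_width: 0.6
```

Call:
apply_moves(rows=[[[-28, -8, 2], 0, 0]])

```text
time: 5.6
tool_pos: [825.8, -38.4, 681.2]
tcp_rot: [-1.472, 0.848, -3.065]
contact_force: [0.0, 0.1, -0.1]
grip_width: 0.5
```

Call:
apply_moves(rows=[[[-28, -8, 2], 0, 0]])

```text
time: 5.72
tool_pos: [821.2, -37.6, 702.6]
tcp_rot: [-1.464, 0.89, -3.059]
contact_force: [0.1, 0.2, -0.0]
grip_width: 0.4
```

```bash
python3 -c "
from h import *
st()"
```

```text
t 5.72 p [821.2 -37.6 702.6] x [-0.627 -0.052 -0.777] y [ 0.779 -0.042 -0.625] z [-0.    -0.998  0.067] q [-0.17  0.65  0.04  0.09  1.57  1.41] F [ 0.1  0.2 -0. ] w 0.4 dq 0.181
```

Call:
apply_moves(rows=[[[-30, 0, 2], 0, 0]])

```text
time: 5.85
tool_pos: [826.8, -37.0, 716.6]
tcp_rot: [-1.453, 0.937, -3.05]
contact_force: [0.5, 0.5, -0.0]
grip_width: 0.2
```

Call:
apply_moves(rows=[[[-30, 0, 2], 0, 0]])

```text
time: 5.98
tool_pos: [832.6, -36.6, 728.8]
tcp_rot: [-1.442, 0.98, -3.04]
contact_force: [0.6, 0.3, -0.6]
grip_width: 0.6
```

Call:
apply_moves(rows=[[[-30, 0, 2], 0, 0]])

```text
time: 6.1
tool_pos: [835.4, -36.0, 743.6]
tcp_rot: [-1.429, 1.022, -3.03]
contact_force: [0.1, -0.1, -0.0]
grip_width: 0.4
```

Call:
apply_moves(rows=[[[-30, 0, 2], 0, 0]])

```text
time: 6.22
tool_pos: [836.2, -35.4, 759.6]
tcp_rot: [-1.415, 1.065, -3.017]
contact_force: [0.8, 0.5, 0.1]
grip_width: 0.4
```

Call:
apply_moves(rows=[[[-30, 0, 2], 0, 0]])

```text
time: 6.35
tool_pos: [835.1, -34.6, 776.9]
tcp_rot: [-1.399, 1.106, -3.002]
contact_force: [-0.1, 1.6, 0.4]
grip_width: 0.4
```

Call:
apply_moves(rows=[[[-30, 0, 2], 0, 0]])

```text
time: 6.48
tool_pos: [832.2, -33.8, 795.3]
tcp_rot: [-1.38, 1.148, -2.985]
contact_force: [0.4, 0.0, -0.0]
grip_width: 0.4
```

```bash
python3 -c "
from h import *
st();o,p,R=pose()
for g in [(400,-90,500),(450,-100,350)]: print(delta(g))"
```

```text
t 6.47 p [832.2 -33.8 795.3] x [-0.406 -0.064 -0.912] y [ 0.914 -0.047 -0.403] z [-0.017 -0.997  0.078] q [-0.17  0.6   0.04  0.11  1.35  1.41] F [ 0.4  0.  -0. ] w 0.4 dq 0.238
[ 44.81 -27.33   4.05]
[ 56.53 -16.66   3.79]
```

```bash
cat >> h.py <<'E'
def tip_target(xl,ry,uz):
    """TCP world target so fingertip is at wheel-local x, right ry, up uz"""
    o,p,R=pose();return H+X*xl-Y*ry+Z*uz-14*R[:,1]
def local(P): d=np.array(P)-H;return np.array([d@X,-(d@Y),d@Z])
def stip():
    o,p,R=pose();print("tip local x/right/up",local(p+14*R[:,1]).round(1))
E
python3 -c "
from h import *
print(delta([450,-95,480]),tip_target(-100,0,-60))"
```

```text
[ 44.64 -21.93   4.31] [503.95080832 -75.63557178 120.64516418]
```

Call:
apply_moves(rows=[[[3, -5, 0.5], 0, 0], [[7, -10, 1], 0, 0], [[11, -15, 2], 0, 0], [[15, -20, 2.5], 0, 0], [[20, -22, 3], 0, 0]])

```text
time: 7.1
tool_pos: [581.0, -60.6, 725.9]
tcp_rot: [-1.372, 1.153, -2.978]
contact_force: [-0.3, -0.5, 1.3]
grip_width: 0.4
```

```bash
python3 -c "
from h import *
st();stip();print(delta([450,-85,450]));print(delta([470,-75,121]))"
```

```text
t 7.1 p [581.  -60.6 725.9] x [-0.4   -0.066 -0.914] y [ 0.916 -0.048 -0.397] z [-0.018 -0.997  0.08 ] q [-0.4  -0.13  1.26  0.41  0.92  1.08] F [-0.3 -0.5  1.3] w 0.4 dq 1.62
tip local x/right/up [-22.5 -12.7 545.3]
[30.62 -0.92  0.46]
[59.83 13.93 -3.2 ]
```

```bash
python3 -c "
from h import *
print(delta([500,-75,420]));print(delta([500,-75,121]))"
```

```text
[31.3   4.8  -0.86]
[58.63 16.68 -3.25]
```

Call:
apply_moves(rows=[[[6, -2, 0], 0, 0], [[12, -1.5, 0], 0, 0], [[18, 0, 0], 0, 0], [[24, 2, -0.5], 0, 0], [[30, 4.5, -1], 0, 0]])

```text
time: 7.72
tool_pos: [502.4, -72.2, 445.6]
tcp_rot: [-1.369, 1.156, -2.973]
contact_force: [0.7, -0.1, 0.4]
grip_width: 0.2
```

```bash
python3 -c "
from h import *
st();stip();print(delta([500,-75,121]))"
```

```text
t 7.72 p [502.4 -72.2 445.6] x [-0.397 -0.067 -0.915] y [ 0.918 -0.048 -0.395] z [-0.017 -0.997  0.081] q [-0.59 -0.27  2.11  1.22  0.53  0.08] F [ 0.7 -0.1  0.4] w 0.2 dq 2.196
tip local x/right/up [-101.4   -3.4  265.1]
[29.82 12.6  -2.35]
```

Call:
apply_moves(rows=[[[4, 1.6, 0], 0, 0], [[8, 3.3, -0.5], 0, 0], [[12, 5, -1], 0, 0], [[16, 6.7, -1.2], 0, 0], [[20, 8.4, -1.5], 0, 0]])

```text
time: 8.35
tool_pos: [502.9, -71.6, 245.4]
tcp_rot: [-1.384, 1.162, -2.976]
contact_force: [0.6, 1.3, -0.5]
grip_width: 0.7
```

```bash
python3 -c "
from h import *
st();stip();print(delta([500,-75,121]))"
```

```text
t 8.35 p [502.9 -71.6 245.4] x [-0.392 -0.066 -0.918] y [ 0.92  -0.035 -0.39 ] z [-0.006 -0.997  0.074] q [-0.6   0.17  2.49  2.37  0.79 -1.29] F [ 0.6  1.3 -0.5] w 0.7 dq 2.18
tip local x/right/up [-100.8   -4.3   64.9]
[11.55  4.6  -0.57]
```

```bash
python3 -c "
from h import *
print(delta(tip_target(-80,-4,-75)),delta(tip_target(-50,-4,-75)))"
```

```text
[12.03  7.38 -1.08] [10.84 10.13 -1.19]
```

Call:
apply_moves(rows=[[[4, 2.4, -0.3], 0, 0], [[8, 5, -0.7], 0, 0], [[12, 7.4, -1.1], 0, 0], [[12, 7.4, -1.1], 0, 0], [[12, 7.4, -1.1], 0, 0]])

```text
time: 8.98
tool_pos: [524.3, -71.1, 107.7]
tcp_rot: [-1.38, 1.165, -2.972]
contact_force: [0.2, 0.5, 1.3]
grip_width: 0.2
```

```bash
cat > look.py <<'E'
import sys
from dr import *
v=float(sys.argv[1]);nm=sys.argv[2]
for n,c in(("scene",SC),("top",((225,150,140,90),5.7))):
    im=vision.capture(n)[:,:,::-1].copy();cv2.imwrite(f"pics/raw_{n}_{nm}.png",im)
    draw(n,im,v,f"{n}_{nm}",*c,xs=(-11,-25),alpha=1.4 if n=="scene" else 2)
st();stip()
E
python3 look.py 112 a; python3 -c "
from h import *
print(delta(tip_target(-30,-4,-75)),delta(tip_target(0,-4,-75)))"
```

```text
t 9.07 p [524.7 -71.4 110.3] x [-0.385 -0.069 -0.92 ] y [ 0.923 -0.036 -0.383] z [-0.007 -0.997  0.078] q [-0.55  0.75  2.55  2.65  1.31 -1.73] F [ 0.2  0.4 -0.4] w 0.3 dq 0.014
tip local x/right/up [-79.   -3.7 -70.1]
[-1.45  4.7  -0.25] [-2.61  7.46 -0.35]
```

View pics/scene_a.png

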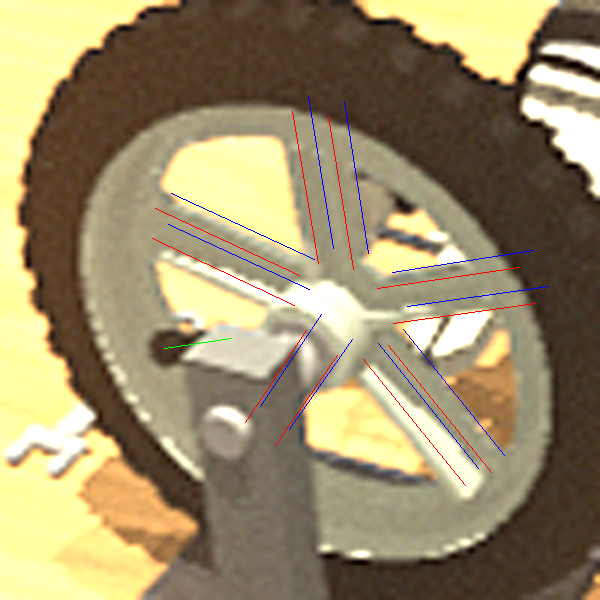

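View pics/top_a.png

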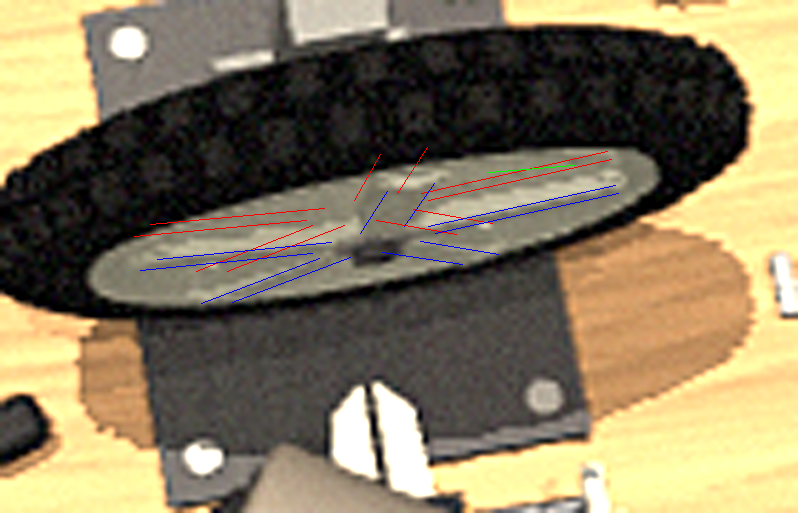

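Call:
apply_moves(rows=[[[-0.7, 2, -0.1], 0, 0], [[-1.3, 4, -0.2], 0, 0], [[-1.7, 5, -0.3], 0, 0], [[-2.1, 6, -0.3], 0, 0], [[-2.4, 7, -0.4], 0, 0]])

```text
time: 9.7
tool_pos: [599.1, -68.5, 106.4]
tcp_rot: [-1.368, 1.17, -2.961]
contact_force: [-0.5, 0.1, -0.4]
grip_width: 0.3
```

```bash
python3 look.py 112 b
```

```text
t 9.8 p [599.4 -68.3 105.7] x [-0.384 -0.07  -0.921] y [ 0.923 -0.036 -0.382] z [-0.006 -0.997  0.079] q [-0.42  0.72  2.35  2.75  1.11 -1.63] F [-0.2 -0.8 -0.3] w 0.3 dq 0.036
tip local x/right/up [ -4.2  -4.6 -74.6]
```

View pics/scene_b.png

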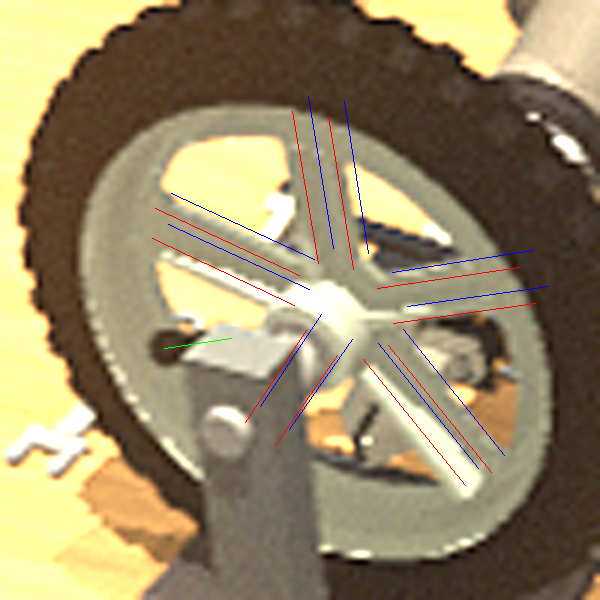

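View pics/top_b.png

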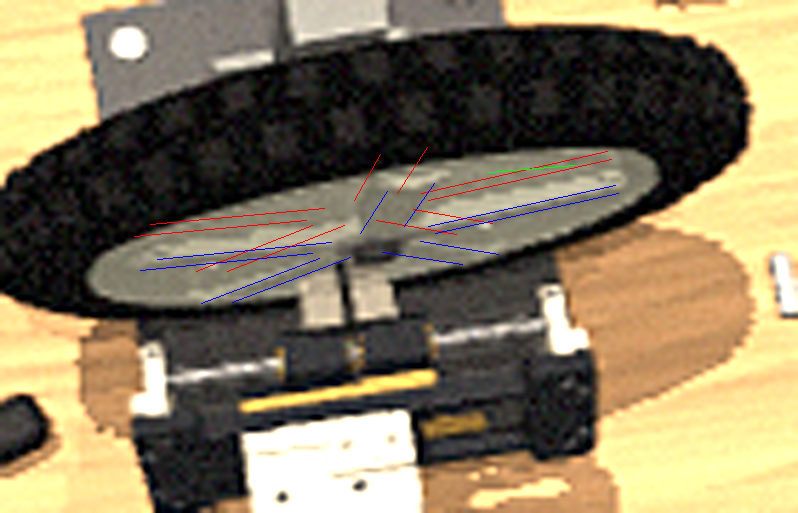

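```bash
cat > path.py <<'E'
import sys
from h import *
r=float(sys.argv[1]);o,p,R=pose();st();stip()
for a in map(float,sys.argv[2:]):
    t=np.radians(a);n=np.array([np.cos(t),-np.sin(t)]);d=9+19*abs(n[0])+12*abs(n[1])
    C=r*np.array([np.sin(t),np.cos(t)])+d*n
    print(a,"C",C.round(0),"delta",delta(tip_target(-3,C[0],C[1]-6)),"maxr",round(np.hypot(abs(C[0])+19,abs(C[1])+12)))
E
python3 path.py 60 150 145 140 135 130
```

```text
t 9.8 p [599.4 -68.3 105.7] x [-0.384 -0.07  -0.921] y [ 0.923 -0.036 -0.382] z [-0.006 -0.997  0.079] q [-0.42  0.72  2.35  2.75  1.11 -1.63] F [-0.2 -0.8 -0.3] w 0.3 dq 0.036
tip local x/right/up [ -4.2  -4.6 -74.6]
150.0 C [  3. -68.] delta [-0.09  0.12  0.73] maxr 83
145.0 C [  9. -67.] delta [-0.1   0.14  1.33] maxr 84
140.0 C [ 15. -66.] delta [-0.17  0.14  1.93] maxr 85
135.0 C [ 21. -64.] delta [-0.3   0.11  2.53] maxr 86
130.0 C [ 26. -62.] delta [-0.49  0.05  3.14] maxr 87
```

Call:
apply_moves(rows=[[[-0.1, 0.1, 0.7], 0, 0], [[-0.1, 0.1, 1.3], 0, 0], [[-0.2, 0.1, 1.9], 0, 0], [[-0.3, 0.1, 2.5], 0, 0], [[-0.5, 0.1, 3.1], 0, 0]])

```text
time: 10.42
tool_pos: [601.1, -98.1, 111.4]
tcp_rot: [-1.372, 1.167, -2.962]
contact_force: [-1.5, 4.7, -1.8]
grip_width: 0.1
```

```bash
python3 look.py 94 c; python3 path.py 60 130 125 120 115 110 105
```

```text
t 10.53 p [601.6 -99.6 112.1] x [-0.385 -0.069 -0.92 ] y [ 0.923 -0.037 -0.383] z [-0.007 -0.997  0.078] q [-0.5   0.7   2.33  2.65  1.07 -1.6 ] F [-0.3  0.6 -0.7] w 0.4 dq 0.024
tip local x/right/up [ -3.   26.7 -68.3]
t 10.53 p [601.6 -99.6 112.1] x [-0.385 -0.069 -0.92 ] y [ 0.923 -0.037 -0.383] z [-0.007 -0.997  0.078] q [-0.5   0.7   2.33  2.65  1.07 -1.6 ] F [-0.3  0.6 -0.7] w 0.4 dq 0.024
tip local x/right/up [ -3.   26.7 -68.3]
130.0 C [ 26. -62.] delta [-0.04 -0.02 -0.03] maxr 87
125.0 C [ 32. -59.] delta [-0.29 -0.1   0.56] maxr 87
120.0 C [ 38. -55.] delta [-0.61 -0.21  1.13] maxr 88
115.0 C [ 43. -51.] delta [-0.98 -0.34  1.67] maxr 88
110.0 C [ 47. -46.] delta [-1.41 -0.5   2.17] maxr 88
105.0 C [ 51. -40.] delta [-1.89 -0.69  2.63] maxr 88
```

View pics/scene_c.png

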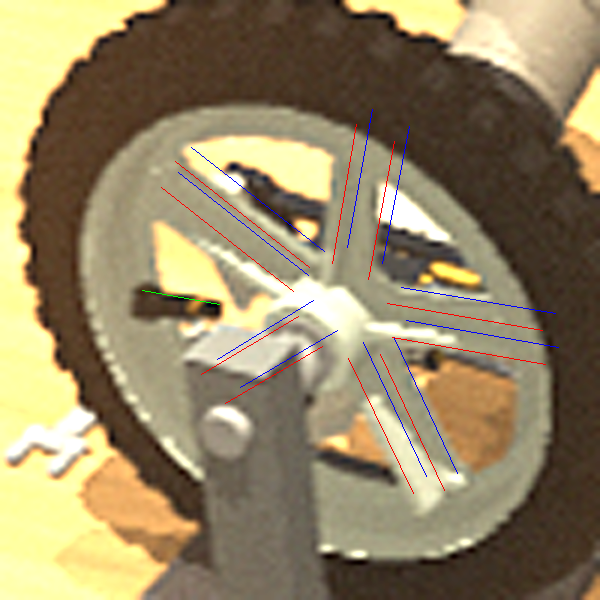

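Call:
apply_moves(rows=[[[-0.3, -0.1, 0.6], 0, 0], [[-0.6, -0.2, 1.1], 0, 0], [[-1, -0.3, 1.7], 0, 0], [[-1.4, -0.5, 2.2], 0, 0], [[-1.9, -0.7, 2.6], 0, 0]])

```text
time: 11.15
tool_pos: [601.9, -124.0, 134.1]
tcp_rot: [-1.371, 1.168, -2.965]
contact_force: [-1.3, 4.2, -2.1]
grip_width: 0.2
```

```bash
python3 path.py 60 105 100 95 90 85 80
```

```text
t 11.15 p [ 601.9 -124.   134.1] x [-0.386 -0.069 -0.92 ] y [ 0.923 -0.036 -0.384] z [-0.007 -0.997  0.078] q [-0.56  0.63  2.3   2.56  1.   -1.53] F [-1.3  4.2 -2.1] w 0.2 dq 0.138
tip local x/right/up [ -3.4  51.2 -46.2]
105.0 C [ 51. -40.] delta [-0.02  0.04  0.02] maxr 88
100.0 C [ 55. -34.] delta [-0.55 -0.17  0.42] maxr 87
95.0 C [ 58. -28.] delta [-1.13 -0.4   0.76] maxr 86
90.0 C [ 60. -21.] delta [-1.74 -0.64  1.03] maxr 86
85.0 C [ 62. -17.] delta [-2.07 -0.77  1.23] maxr 86
80.0 C [ 63. -13.] delta [-2.42 -0.92  1.41] maxr 86
```

Call:
apply_moves(rows=[[[-0.6, -0.2, 0.4], 0, 0], [[-1.1, -0.4, 0.8], 0, 0], [[-1.6, -0.6, 1.0], 0, 0], [[-2.1, -0.8, 1.2], 0, 0], [[-2.4, -0.9, 1.4], 0, 0]])

```text
time: 11.78
tool_pos: [602.6, -136.0, 160.9]
tcp_rot: [-1.371, 1.167, -2.965]
contact_force: [-2.6, 2.3, -6.1]
grip_width: 0.3
```

```bash
python3 look.py 46 d;python3 path.py 60 80 75 70 65 60 55
```

```text
t 11.88 p [ 603.  -136.5  161.5] x [-0.385 -0.069 -0.92 ] y [ 0.923 -0.037 -0.383] z [-0.008 -0.997  0.078] q [-0.59  0.55  2.28  2.49  0.92 -1.45] F [-2.7  1.  -2.7] w 0.5 dq 0.012
tip local x/right/up [ -2.7  63.7 -18.8]
t 11.88 p [ 603.  -136.5  161.5] x [-0.385 -0.069 -0.92 ] y [ 0.923 -0.037 -0.383] z [-0.008 -0.997  0.078] q [-0.59  0.55  2.28  2.49  0.92 -1.45] F [-2.7  1.  -2.7] w 0.5 dq 0.012
tip local x/right/up [ -2.7  63.7 -18.8]
80.0 C [ 63. -13.] delta [ 0.06 -0.01 -0.04] maxr 86
75.0 C [65. -9.] delta [-0.33 -0.16  0.12] maxr 86
70.0 C [66. -5.] delta [-0.73 -0.33  0.25] maxr 86
65.0 C [66.  0.] delta [-1.16 -0.5   0.35] maxr 86
60.0 C [66.  5.] delta [-1.61 -0.69  0.41] maxr 87
55.0 C [66. 10.] delta [-2.08 -0.88  0.43] maxr 88
```

View pics/scene_d.png

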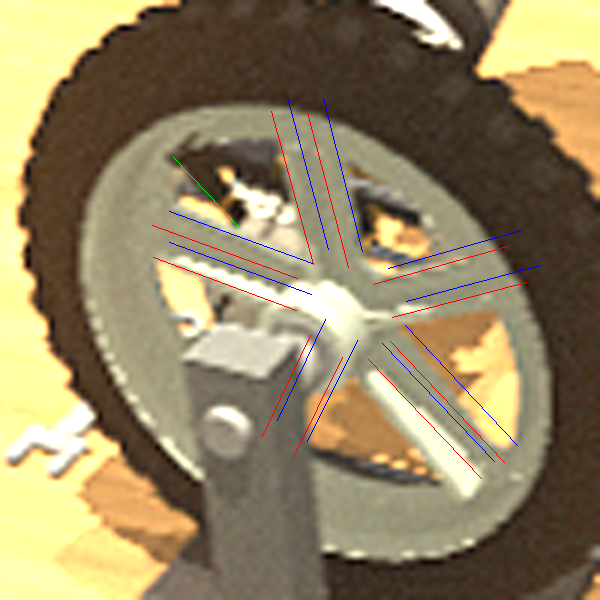

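Call:
apply_moves(rows=[[[-0.3, -0.1, 0.1], 0, 0], [[-0.7, -0.3, 0.2], 0, 0], [[-1.2, -0.5, 0.3], 0, 0], [[-1.6, -0.7, 0.4], 0, 0], [[-2.1, -0.9, 0.4], 0, 0]])

```text
time: 12.5
tool_pos: [602.8, -139.2, 185.2]
tcp_rot: [-1.369, 1.17, -2.964]
contact_force: [-1.8, -0.0, -6.6]
grip_width: 0.3
```

```bash
python3 look.py 20 e;python3 path.py 60 55 52 49 46 43 40 38 36
```

```text
t 12.6 p [ 603.4 -139.3  186.7] x [-0.381 -0.07  -0.922] y [ 0.925 -0.038 -0.379] z [-0.009 -0.997  0.079] q [-0.6   0.49  2.26  2.44  0.86 -1.39] F [-1.8 -0.4 -0.4] w 0.2 dq 0.019
tip local x/right/up [-2.3 66.5  6.4]
t 12.6 p [ 603.4 -139.3  186.7] x [-0.381 -0.07  -0.922] y [ 0.925 -0.038 -0.379] z [-0.009 -0.997  0.079] q [-0.6   0.49  2.26  2.44  0.86 -1.39] F [-1.8 -0.4 -0.4] w 0.2 dq 0.019
tip local x/right/up [-2.3 66.5  6.4]
55.0 C [66. 10.] delta [ 0.24  0.02 -0.04] maxr 88
52.0 C [66. 13.] delta [-0.05 -0.1  -0.06] maxr 89
49.0 C [65. 16.] delta [-0.34 -0.22 -0.08] maxr 89
46.0 C [65. 20.] delta [-0.64 -0.35 -0.13] maxr 89
43.0 C [64. 23.] delta [-0.94 -0.47 -0.2 ] maxr 90
40.0 C [63. 26.] delta [-1.24 -0.6  -0.29] maxr 90
38.0 C [62. 28.] delta [-1.44 -0.69 -0.36] maxr 90
36.0 C [61. 30.] delta [-1.64 -0.77 -0.43] maxr 90
```

View pics/scene_e.png

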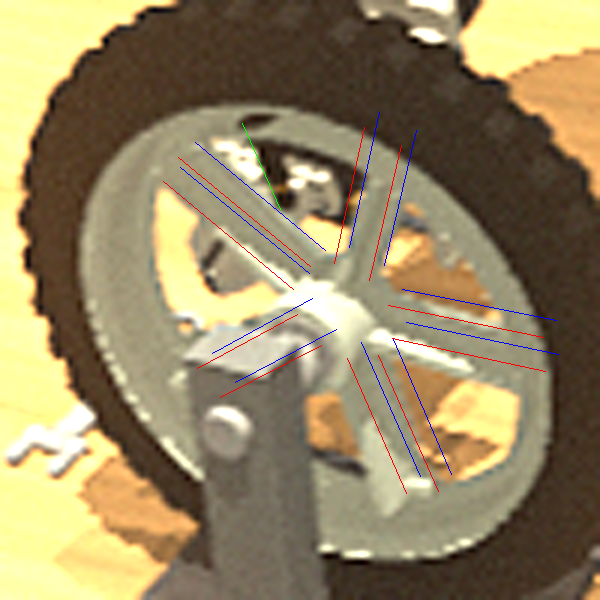

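View pics/top_e.png

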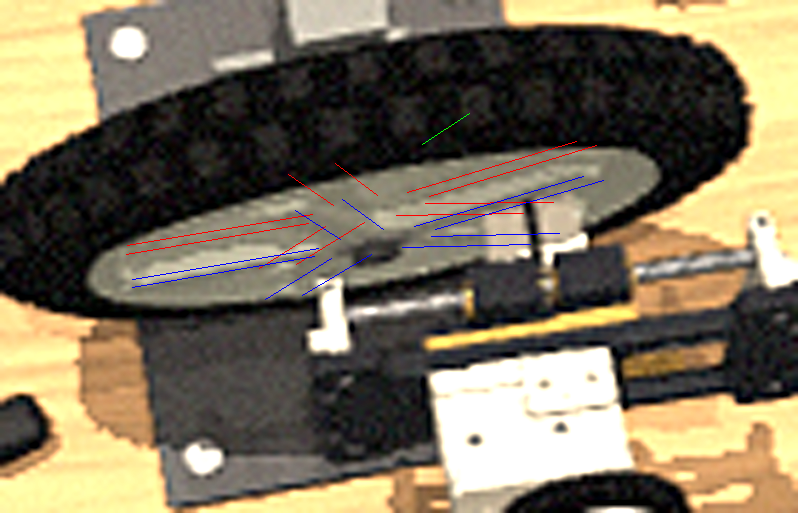

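Call:
apply_moves(rows=[[[-0.3, -0.2, -0.1], 0, 0], [[-0.6, -0.3, -0.1], 0, 0], [[-0.9, -0.5, -0.2], 0, 0], [[-1.1, -0.5, -0.2], 0, 0], [[-1.1, -0.5, -0.2], 0, 0]])

```text
time: 13.22
tool_pos: [603.1, -136.3, 199.0]
tcp_rot: [-1.363, 1.174, -2.959]
contact_force: [-2.4, -0.8, -2.2]
grip_width: 0.6
```

```bash
python3 look.py 5 f;python3 path.py 60 43 40 38 37 36 35 34 33
```

```text
t 13.32 p [ 603.2 -136.4  198.9] x [-0.38  -0.07  -0.922] y [ 0.925 -0.038 -0.378] z [-0.009 -0.997  0.079] q [-0.59  0.45  2.26  2.43  0.83 -1.36] F [-3.  -1.3 -1.4] w 0.4 dq 0.004
tip local x/right/up [-2.5 63.5 18.6]
t 13.32 p [ 603.2 -136.4  198.9] x [-0.38  -0.07  -0.922] y [ 0.925 -0.038 -0.378] z [-0.009 -0.997  0.079] q [-0.59  0.45  2.26  2.43  0.83 -1.36] F [-3.  -1.3 -1.4] w 0.4 dq 0.004
tip local x/right/up [-2.5 63.5 18.6]
43.0 C [64. 23.] delta [ 0.2   0.03 -0.  ] maxr 90
40.0 C [63. 26.] delta [-0.1  -0.1  -0.09] maxr 90
38.0 C [62. 28.] delta [-0.3  -0.19 -0.16] maxr 90
37.0 C [61. 29.] delta [-0.4  -0.23 -0.2 ] maxr 90
36.0 C [61. 30.] delta [-0.5  -0.27 -0.24] maxr 90
35.0 C [60. 31.] delta [-0.6  -0.31 -0.28] maxr 90
34.0 C [60. 32.] delta [-0.7  -0.36 -0.33] maxr 90
33.0 C [59. 33.] delta [-0.8  -0.4  -0.38] maxr 90
```

View pics/scene_f.png

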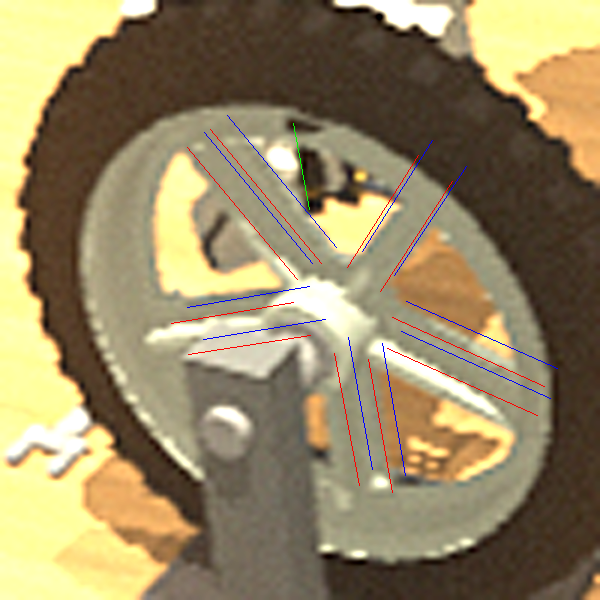

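Call:
apply_moves(rows=[[[0.5, 0, 0.3], 0, 0], [[0.5, -1.5, 0.3], 0, 0], [[0, -5, 0.2], 0, 0], [[0, -9, 0], 0, 0], [[0, -13, 0], 0, 0]])

```text
time: 13.95
tool_pos: [481.5, -130.4, 248.7]
tcp_rot: [-1.364, 1.175, -2.958]
contact_force: [-0.5, -0.6, 0.6]
grip_width: 0.8
```

```bash
python3 look.py 2 g; python3 - <<'E'
from h import *
for n in CI:
    c=CI[n];R=cv2.Rodrigues(c["rvec"])[0];print(n,local(-R.T@c["tvec"].ravel()).round())
E
```

```text
t 14.05 p [ 480.4 -130.8  249.1] x [-0.379 -0.07  -0.923] y [ 0.925 -0.04  -0.377] z [-0.011 -0.997  0.08 ] q [-0.87  0.17  2.49  2.08  0.9  -1.21] F [ 0.7 -0.6  1.1] w 0.5 dq 0.105
tip local x/right/up [-125.1   54.3   68.9]
scene [ 678. -424.  538.]
top [-223. -111. 1080.]
```

View pics/scene_g.png

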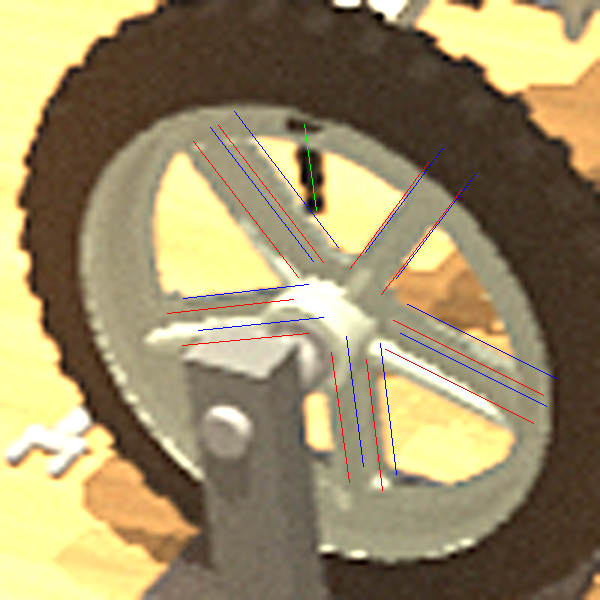

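View pics/top_g.png

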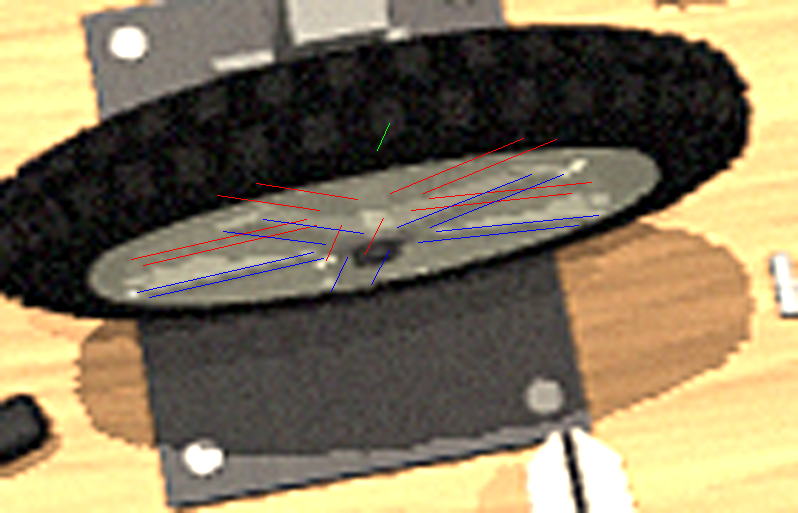

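```bash
cat > meas.py <<'E'
import sys
from h import *
from scipy.ndimage import map_coordinates
v0=float(sys.argv[1])
ims=[vision.capture("scene").astype(float) for _ in range(int(sys.argv[3]))] if len(sys.argv)>3 else [cv2.imread(sys.argv[2])[:,:,::-1].astype(float)]
im=np.mean(ims,0)
ch=(im[:,:,0]-im[:,:,2])
c=CI["scene"];cam=local(-cv2.Rodrigues(c["rvec"])[0].T@c["tvec"].ravel())
offs=np.arange(-9,9.01,.5)
res=[]
for s in (36,108,180,252,324):
    t=np.radians(v0+s);u=np.array([np.sin(t),np.cos(t)]);n=np.array([np.cos(t),-np.sin(t)])
    cen=[]
    for side in(1,-1):
        vis=(cam[1:]-(u*62+side*9*n))@(side*n)>0; x=-25 if vis else -11
        rr=np.arange(42,90,3.);E=[]
        for r in rr:
            P=[H+X*x-Y*q[0]+Z*q[1] for q in (u*r+n*side*(9+o) for o in offs)]
            uv=proj("scene",P);val=map_coordinates(ch,[uv[:,1],uv[:,0]],order=1)
            g=np.gradient(val);k=g.argmax();E.append((offs[k],g[k],val.max()-val.min()))
        E=np.array(E);ok=E[:,2]>35
        if ok.sum()>5:
            b=E[ok,0];R_=rr[ok];m=np.median(b);ok2=abs(b-m)<4
            sl,ic=np.polyfit(R_[ok2],side*b[ok2],1)
            print(s,"side",side,"plane",x,"n",ok2.sum(),"offs@62 %.1f"%(side*b[ok2].mean()),"slope deg %.1f"%np.degrees(sl))
            cen.append((side*b[ok2].mean(),np.degrees(sl)))
    if len(cen)==2: print("   spoke",s,"centre offset mm %.1f -> %.1f deg ; slope %.1f"%((cen[0][0]+cen[1][0])/2,np.degrees((cen[0][0]+cen[1][0])/2/62),(cen[0][1]+cen[1][1])/2))
# valve dark blob
hsvm=(im.max(2)<70).astype(np.uint8)
msk=np.zeros_like(hsvm);poly=proj("scene",[wp(0,r,v0+d) for r,d in((56,-22),(98,-14),(98,14),(56,22))]);cv2.fillPoly(msk,[poly.astype(int)],1)
ys,xs=np.nonzero(hsvm&msk)
if len(xs)>5:
    for lo,hi in((56,75),(75,99)):
        w=np.array([wang("scene",(a,b),0) for a,b in zip(xs,ys)]);q=(w[:,1]>lo)&(w[:,1]<hi);a=(w[q,0]+180)%360-180
        if q.sum(): print("valve r",w[q,1].mean().round(0),"ang",a.mean().round(1),"n",q.sum(),"lateral",(w[q,1]*np.sin(np.radians(a))).mean().round(1))
E
python3 meas.py 2 pics/raw_scene_g.png
```

```text
36 side -1 plane -25 n 12 offs@62 1.8 slope deg -0.7
108 side -1 plane -25 n 16 offs@62 -0.4 slope deg 0.1
180 side 1 plane -25 n 16 offs@62 -4.0 slope deg 0.1
180 side -1 plane -11 n 11 offs@62 -7.1 slope deg -6.2
   spoke 180 centre offset mm -5.5 -> -5.1 deg ; slope -3.0
252 side 1 plane -25 n 12 offs@62 -1.1 slope deg -0.8
324 side 1 plane -11 n 13 offs@62 -0.0 slope deg -0.9
324 side -1 plane -25 n 8 offs@62 1.2 slope deg -2.3
   spoke 324 centre offset mm 0.6 -> 0.6 deg ; slope -1.6
valve r 67.0 ang 2.2 n 12 lateral 2.5
valve r 84.0 ang 2.5 n 20 lateral 3.7
```

```bash
python3 meas.py 1 x 5; python3 - <<'E'
from h import *
# refine stand pose check via post edges / base bolts in scene: bolts rear
import cv2
print(proj("scene",[H+X*120-Y*s*80-Z*162 for s in(-1,1)]))
print(proj("top",[H+X*a-Y*s*80-Z*162 for a in(-80,120) for s in(-1,1)]))
for n,al in(("scene",1.4),("top",2)):
    im=cv2.imread(f"pics/raw_{n}_g.png");g=cv2.cvtColor(im,cv2.COLOR_BGR2GRAY)
    P=proj(n,[H+X*a-Y*s*80-Z*162 for a in((120,) if n=="scene" else (-80,120)) for s in(-1,1)])
    for u,v in P:
        x,y=int(round(u))-6,int(round(v))-6;w=g[y:y+13,x:x+13].astype(float);w=np.clip(w-np.percentile(w,70)-15,0,None);Yy,Xx=np.mgrid[:13,:13]
        print(n,(u.round(1),v.round(1)),"seen",((w*Xx).sum()/w.sum()+x).round(1),((w*Yy).sum()/w.sum()+y).round(1))
E
```

```text
36 side -1 plane -25 n 12 offs@62 3.1 slope deg -0.7
108 side -1 plane -25 n 16 offs@62 0.7 slope deg 0.7
180 side 1 plane -25 n 16 offs@62 -2.5 slope deg 0.8
180 side -1 plane -11 n 11 offs@62 -5.6 slope deg -3.0
   spoke 180 centre offset mm -4.0 -> -3.7 deg ; slope -1.1
252 side 1 plane -25 n 12 offs@62 -0.2 slope deg 0.6
324 side 1 plane -11 n 12 offs@62 0.8 slope deg -1.0
324 side -1 plane -25 n 8 offs@62 2.3 slope deg -1.5
   spoke 324 centre offset mm 1.6 -> 1.5 deg ; slope -1.2
valve r 66.0 ang 2.4 n 13 lateral 2.8
valve r 83.0 ang 2.4 n 18 lateral 3.5
[[229.36600739 259.79233378]
 [178.45428398 242.99003245]]
[[260.16175299 229.55550667]
 [319.86612434 219.00623592]
 [247.20191539 157.20477111]
 [305.06555531 147.25869495]]
scene (np.float64(229.4), np.float64(259.8)) seen 228.9 258.3
scene (np.float64(178.5), np.float64(243.0)) seen 175.9 240.1
top (np.float64(260.2), np.float64(229.6)) seen 260.1 230.1
top (np.float64(319.9), np.float64(219.0)) seen 321.2 220.5
top (np.float64(247.2), np.float64(157.2)) seen 246.6 156.6
top (np.float64(305.1), np.float64(147.3)) seen 304.8 146.4
```

```bash
python3 - <<'E'
from h import *
for n,boxes in (("scene",[(165,225,60,55),(125,205,40,45),(270,220,45,85)]),("top",[(240,140,30,25),(330,115,30,40),(355,190,40,65),(175,140,60,100)])):
    a=cv2.imread(f"pics/raw_{n}0.png",0).astype(np.float32);b=cv2.imread(f"pics/raw_{n}_g.png",0).astype(np.float32)
    for x,y,w,h in boxes: print(n,(x,y),cv2.phaseCorrelate(a[y:y+h,x:x+w].copy(),b[y:y+h,x:x+w].copy()))
st();stip()
print(order.close_job())
E
```

```text
scene (165, 225) ((-0.017956675593495675, -0.006547193425301856), 1.01227013958825)
scene (125, 205) ((-0.08384264351887438, 0.4963279391710955), 0.9779772724045648)
scene (270, 220) ((0.5543555834214899, 0.012826716891872536), 0.9910778646115903)
top (240, 140) ((0.07905903984736007, 0.45653440024455527), 1.0348236274719238)
top (330, 115) ((0.0004173728358924933, 0.0503698279505187), 0.9913937201102575)
top (355, 190) ((-1.5834906167954514, 3.047415599140102), 0.09057413571410709)
top (175, 140) ((0.007117926643406491, -0.05995824805094685), 1.0617460622787476)
t 14.3 p [ 483.4 -131.4  248.1] x [-0.38  -0.07  -0.922] y [ 0.925 -0.038 -0.378] z [-0.008 -0.997  0.08 ] q [-0.87  0.18  2.49  2.08  0.9  -1.21] F [1.3 0.2 0.2] w 0.2 dq 0.01
tip local x/right/up [-122.1   55.    67.8]
the job is handed in; nothing more can be done
None
```

I turned the wheel about 112° anticlockwise as the robot sees it, and the valve now measures about 1° clockwise of straight up. The job was handed in at 14.3 s.

**How it was done:** The moves only allow a turn about the finger axis, so I tilted the tool by commanding points just out of reach until it pointed about 23° below level. I then put the closed fingertips through an opening without the valve and pushed one spoke round at about 2 to 7 N. After that I backed the fingers about 100 mm clear of the wheel.

**Final angle:** The spoke edges gave about 1.1 to 1.4° and the valve itself about 0.5°. These allow for the wheel's centre lying about 2.5 mm from where I first placed it. The reading is uncertain by about 1°, so I did not push again.

**Checks on the rest:**
- **Contact:** I saw no sign of touching the tyre or valve. The gripper reads about 1 N, which is its free-air noise.
- **Stand, pump and vase:** Before-and-after pictures show these within about 0.5 pixel of where they were.
- **Spanner:** The same comparison failed here because the arm and its shadow were in that part of the picture. The arm never went near the spanner, but its position is not confirmed by measurement.

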